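Steady the rocking display stand and load its tin

ROBOT

A 6-joint arm with a two-finger parallel gripper is mounted at the origin on the work surface. World frame = base frame: x ahead of the robot, y to its left, z up, the work surface at z = 0. Lengths are in m, angles in degrees, forces in N, time in s.
With the tool pointing down it reaches from about 0.225 to 0.875 m from the base axis. Payload 3.4 kg.
Tool frame: the origin (TCP) lies at the very end of the fingers, on their centre line; the grasp point (between the pads) lies 19 mm behind it; z points along the fingers, y is the line along which they close (so a half turn about z gives the same grasp; the last joint's range is limited). The gripper opens to 85 mm and grips with 20 to 120 N. Pads are 22 mm wide; open, the fingers measure 114 mm over their backs; the gripper's body (76 mm by 85 mm) begins 54 mm behind the grasp point. The pads swing forward as they close: fully open they stand 13 mm farther back than shut.
Start: joints at [-72.536, 15.808, 86.224, -0, 77.962, -6.933], TCP at [0.238, -0.524, 0.231] pointing down, gripper open.
Joint ranges: [-165.64, 165.64], [-43.16, 119.46], [12.63, 154.43], [-67.54, 247.53], [6.08, 155.33], [-154.97, 154.97]. Speed limits (degrees/s): [147.25, 147.25, 180, 180, 180, 180].

INTERFACE

Orientations are given as [roll, pitch, yaw] about the fixed x, y, z axes, in that order (R = Rz(yaw) Ry(pitch) Rx(roll)).
In Python, from cell import robot gives the robot as it stands.
- The arm moves only by the tool play_rows, never from a script. Its argument "moves" is a list of rows, each a list of 5 numbers: the shift along the tool's x, y, z in mm, then the turn about the tool's z in degrees, then the finger opening in mm, from 0 to 85.4. A call has 1 to 20 rows; each row shifts and turns the commanded pose from where the row before left it, along the tool's axes as they then stand; what a row does not reach is not made up. A row lasts 1/12 s, in which the tool goes at most 41.7 mm and 7.16 degrees, less where a joint would pass 70% of its speed; a pose out of reach is approached as far as the arm can. A call is refused whole if a number of a shift passes 41.7 or a number of a turn 7.16, either way. A call with a gripper value outside its range is refused whole. The fingers move at their own pace and stop on an object; "newtons" is the grip in N (left out, the last holds). Time passes only in rows, so rows that do not move let the fingers close. It gives the time, the measured TCP pose, the force, the opening and the grip force at its end, in the units of the state.
- robot.observe(): the state, without advancing time (a new reading comes with each control period).
- robot.snapshot(name): name is "side" or "top"; returns a dict with "color" (480x640x3 uint8, blue, green, red), "vertical_fov" (degrees; the focal length in pixels is half the picture's height over the tangent of half this angle, whatever the lens; pixels are square), "cx", "cy" (the principal point, pixels), "k1" (the pictures are not rectified: a ray, as slopes to the right and down, at radius r is drawn at 1 + k1 r^2 times it, then the intrinsics apply), "eye" and "rotation" of the camera in the world. Camera axes: x right, y down, z forward; pixel columns grow to the right and rows downward; lengths in m; the calibration is good to about 2 mm. A picture is of the moment at which its call begins. There is no depth.
- robot.close_job(): hands the job in; it is judged then, once.
The state is a dict: "t": time; "qpos": joint angles; "joint_vel": joint speeds; "joint_torque": joint torques, N m; "position": TCP position; "orientation": TCP orientation; "wrist_force": force on the tool from outside, world axes, zero at the start; "moment": the same for the moment, N m; "gripper_width": finger opening in m; "finger_force": force on a finger pad.
Only numpy, scipy, OpenCV 4.12 (cv2) and the standard library are available. Lean on these libraries where they do the work, as an engineer would, in place of code of your own. Each camera call takes 0.05 s, during which the arm holds its last target. There are 200 camera calls.

TASK

The sloping sample stand on this market stall rocks because its near right screw foot is wound up off the table. Turn that foot's hand knob clockwise until the foot bears firmly and the stand sits level and steady on all four feet, and let go; only then pick up the rectangular metal tin and set it gently, flat and with its long side up and down the slope, into the empty bay of the stand's sloping tray. When you finish, the stand must still rest on all four feet with the tin in it; do not shove the stand about or disturb the other goods.

Things in the scene. Friction and masses are not known exactly. Their poses are not given: they have to be found in the camera images.
- stand: Wooden sloping display stand, 2.7 kg, loose on the table. Origin at table level amid its footprint; x points from its low front edge (robot's side) to its high back, y to its left. Tray 340 mm wide, 240 mm up the slope, rising 28 degrees; its face starts at x = -106 mm, 60 mm up. Its fixed rails and packets rise at most 30 mm off that face. A lug at its right side, near the front, holds the screw foot.
- foot_front: Fixed front left foot of the stand, a round-ended leg; origin at its bottom, at stand (-85, 150) mm.
- foot_back_left: Fixed back left foot; origin at its bottom, at stand (85, 150) mm.
- foot_back_right: Fixed back right foot; origin at its bottom, at stand (85, -150) mm.
- knob (a joint): Angle (rad, 0 to 8) of the screw foot's knob; grows turning clockwise seen from above. Knob and foot travel 12 mm a turn (1.9 mm per rad) down the inclined screw; it stays where left (0.12 N m to turn). With the stand on its other feet the ball foot first touches at about 4.0; right is about a quarter turn more (5.3; good from 4.8 to 6.2). Too far lifts the back right foot.
- knob_grip (a point): Centre of the round black ribbed knob, 56 mm across, 36 mm tall, halfway up it on the screw's axis. z: the screw's axis, up out of the knob, square to the tray, so leaning 28 degrees to the stand's front (-x); x and y turn with the knob. At joint 0 it is at stand (-104, -200, 120) mm, 52 mm above the tray's plane; nothing within 60 mm of the axis stands over 20 mm above that plane.
- ball_foot: The screw foot's rubber ball, 32 mm across, under the lug at the screw's lower end, on springy rubber (3 N per mm along the screw). Origin: the ball's centre; it touches the table when this is 16 mm high. At joint 0 it lies at stand (-52, -200, 23) mm.
- bay: The empty bay, lower right in the tray, lined with pale paper. Origin: middle of its floor (on the tray's face), at stand (-43, -100, 94) mm; x points up the slope, y to the stand's left, z out of the tray, square to its face (leaning 28 degrees to the front). Clear 119 mm along x and 120 mm along y, between walls 16 mm high.
- tin: Plain grey metal tin with a paper label on top, 92 mm (x) by 60 mm (y) by 60 mm tall, 0.38 to 0.52 kg, standing upright on the table left of the stand. Origin at the centre of its underside, z up through its top.
- jar_a: Bystander: glass jar with a wooden cap, 62 mm across, 75 mm tall; origin under its centre.
- bobbin: Bystander: wooden bobbin standing on end, 70 mm across, 54 mm tall; origin under its centre.
- jar_b: Bystander: glass jar, 56 mm across, 85 mm tall; origin under its centre.
- mug: Bystander: white mug, 76 mm across, 80 mm tall, right of the stand; origin under its centre.
- gift_box: Bystander: closed cardboard box, 80 (x) by 60 (y) by 45 mm, left of the stand; origin under its centre.
- can: Bystander: can, 68 mm across, 90 mm tall, right of the stand; origin under its centre.
There are look-alikes about, which are no part of the job. What is shaped like the tin but purple is not meant.

How it is judged:
By the outcome, as a careful person would: the job done as asked, in the order asked, and still so for the second after the job is handed in, with the robot touching nothing.
It also fails if it takes over 72 s, if anything falls off the work surface, if the arm or the gripper's body presses on something with over 40 N, if the wrist force passes 120 N, or if a joint passes its speed limit or range.

## Working session

There is one attempt and no reset: what is moved stays moved. The work goes in short steps, Python scripts to look and compute and a tool call to move; the robot and the scene stay as the last step left them, time stands still between calls to the robot, and variables do not carry over. Pictures are saved under pics/ and viewed, at most 10 in all, crops included, and the job is handed in when it is done.

Besides the shell and the picture viewer there is one more tool, called after ">>>" as name(argument=value, ...) on one line, values as JSON. play_rows: Moves the arm, as the interface text tells. Its arguments: {"type":"object","properties":{"moves":{"type":"array","items":{"type":"array","items":{"type":"number"}}},"newtons":{"type":"number"}},"required":["moves"]}

```bash
mkdir -p pics; ls; python3 - <<'E'
from cell import robot
import cv2
for n in ("top","side"):
    s=robot.snapshot(n); cv2.imwrite(f"pics/{n}0.png",s["color"])
    print(n,{k:v for k,v in s.items() if k!="color"})
print(robot.observe())
E
```

```text
pics
top {'vertical_fov': 56.83775123937876, 'cx': 327.2910015764235, 'cy': 248.7886467880483, 'k1': -0.02775111583955429, 'eye': array([ 0.4529025 , -0.05012494,  1.17638587]), 'rotation': array([-174.86141234,    1.62380096,  -88.96258854])}
side {'vertical_fov': 46.13409077860531, 'cx': 327.52475478095715, 'cy': 238.8076641355818, 'k1': -0.15458924119034587, 'eye': array([-0.20755019,  0.99155041,  1.14575124]), 'rotation': array([-129.00415415,   -1.1538036 , -142.81494129])}
{'t': 0.1, 'qpos': array([-7.25385087e+01,  1.58447329e+01,  8.62883333e+01, -2.97593084e-04,
        7.79622827e+01, -6.93219098e+00]), 'joint_vel': array([-0.06517123, -0.03627522, -0.18950617, -0.05614615, -0.04234667,
        0.01581521]), 'joint_torque': array([ 1.33948412e-03, -4.17697871e+01, -2.46404457e+01, -1.03883219e-04,
        5.76206949e-03, -7.70677900e-06]), 'position': array([ 0.23733305, -0.52321483,  0.23051635]), 'orientation': array([-1.79905313e+02, -1.12192801e-02,  2.43937353e+01]), 'wrist_force': array([-0.83809181, -0.2626035 ,  0.63904353]), 'moment': array([-0.02244763, -0.02826081, -0.02646518]), 'finger_force': 0.0, 'gripper_width': 0.08537761437629099}
```

View pics/top0.png

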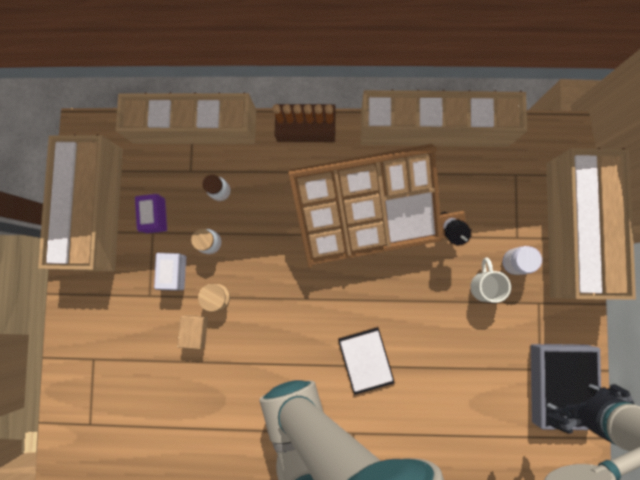

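View pics/side0.png

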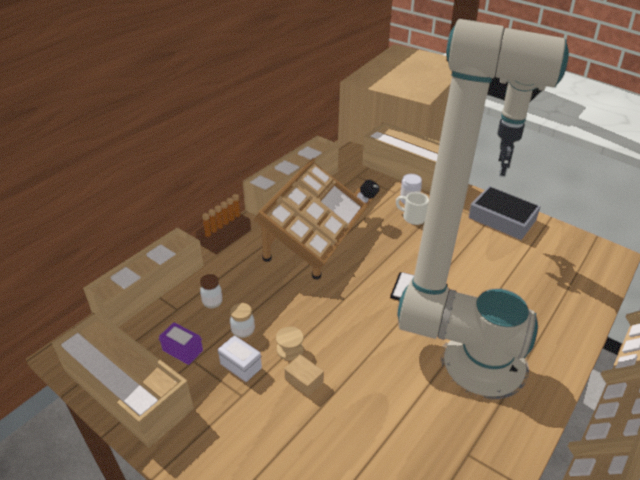

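Top view: grey label-topped box at (169,271), purple look-alike at (150,213). The plain cardboard box is at (191,332). The stand's tray corners are near (290,172), (433,148), (440,240), (310,262), and the knob is at (457,232). The grey one fits "tin", since purple is excluded. I'll confirm it in an enlarged crop.

```bash
python3 - <<'E'
import cv2,numpy as np
t=cv2.imread("pics/top0.png"); s=cv2.imread("pics/side0.png")
f=lambda im,x,y,w,h,k:cv2.resize(im[y:y+h,x:x+w],None,fx=k,fy=k,interpolation=cv2.INTER_CUBIC)
a=f(t,285,140,200,130,4)          # 800x520
cv2.imwrite("pics/c_stand.png",a)
b=np.hstack([f(t,130,190,80,120,5),f(s,150,310,80,120,5)]) # 800x600
cv2.imwrite("pics/c_tin.png",b)
E
```

```text
(no output)
```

View pics/c_stand.png

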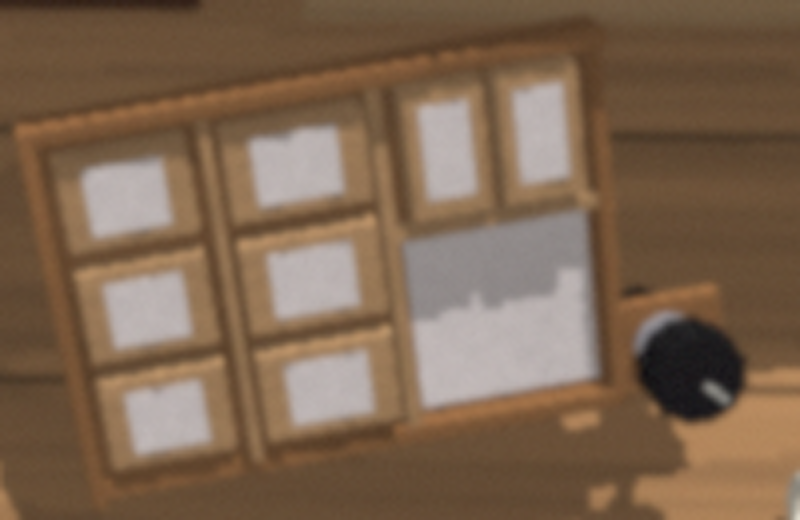

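View pics/c_tin.png

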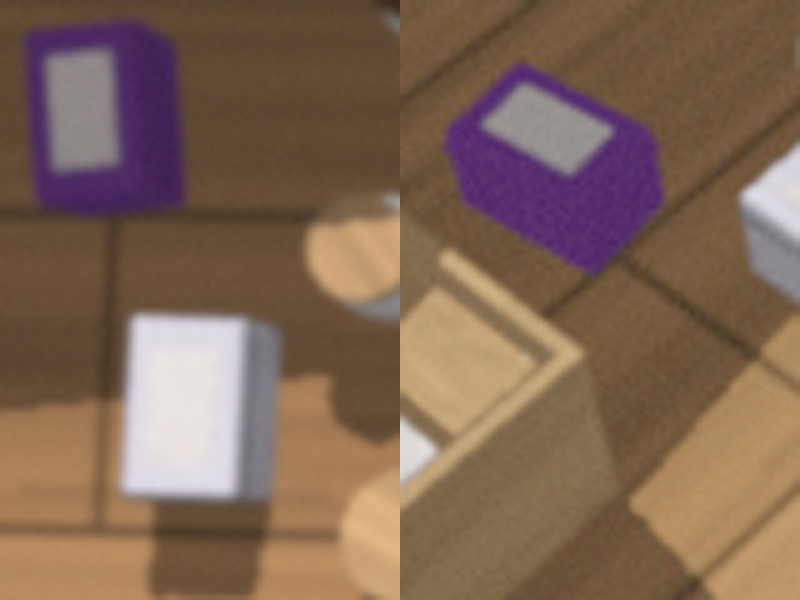

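The crop confirms the grey tin, with its top corners at full-image (156,253), (179.6,253.4), (178.6,289.4) and (154.4,289.4). The bay floor corners in the stand crop are (405,240), (590,208), (603,382) and (418,410). The knob top is at (692,368), with a white mark at (717,392).

```bash
cat > h.py <<'E'
import numpy as np,cv2
from scipy.spatial.transform import Rotation as Ro
from scipy.optimize import least_squares
K28=np.radians(28)
def cam(s):
    f=240/np.tan(np.radians(s["vertical_fov"]/2))
    return dict(f=f,c=np.array([s["cx"],s["cy"]]),k=s["k1"],e=np.array(s["eye"]),R=Ro.from_euler("xyz",s["rotation"],degrees=True).as_matrix())
def proj(c,P):
    p=(np.atleast_2d(P)-c["e"])@c["R"]; q=p[:,:2]/p[:,2:]
    return c["c"]+c["f"]*q*(1+c["k"]*(q**2).sum(1,keepdims=True))
def atz(c,uv,z):
    d=(np.array(uv,float)-c["c"])/c["f"]; q=d.copy()
    for _ in range(20): q=d/(1+c["k"]*(q@q))
    r=c["R"]@np.array([*q,1]); return c["e"]+r*(z-c["e"][2])/r[2]
Ax=np.array([-np.sin(K28),0,np.cos(K28)])
def w(p,P): # stand mm -> world
    P=np.atleast_2d(P)/1000; c,s=np.cos(p[2]),np.sin(p[2])
    return np.c_[p[0]+c*P[:,0]-s*P[:,1],p[1]+s*P[:,0]+c*P[:,1],P[:,2]]
def tray(sx,y,h=0): return [-106+sx*np.cos(K28)-h*np.sin(K28),y,60+sx*np.sin(K28)+h*np.cos(K28)]
E
python3 - <<'E'
from h import *
from cell import robot
T=cam(robot.snapshot("top"));S=cam(robot.snapshot("side"))
o=np.array([285,140])
cr=lambda *a:[o+np.array(q)/4 for q in a]
tp=[tray(130.5,-40),tray(130.5,-160),tray(11.5,-160),[-104-18*.469,-200,120+18*.883]]
tu=np.array(cr((405,240),(590,208),(605,381),(692,368)))
sp=[[-85,150,3],[85,150,3]]; su=np.array([[317,275],[267,259]])
fun=lambda p:np.r_[(proj(T,w(p,tp))-tu).ravel(),(proj(S,w(p,sp))-su).ravel()]
r=least_squares(fun,[.55,-.08,.15],loss="soft_l1")
p=r.x;print("stand",p[:2],np.degrees(p[2]));print(r.fun.reshape(-1,2).round(1))
np.save("stand.npy",p)
print("knob",w(p,[-104,-200,120]),"bay",w(p,[-43,-100,94]))
c=np.array([atz(T,u,.06) for u in [(156,253),(179.6,253.4),(178.6,289.4),(154.4,289.4)]])
print("tin",c.mean(0),c)
print("knob side px pred",proj(S,w(p,[-104-18*.469,-200,136])))
E
```

```text
stand [ 0.65471131 -0.11469046] 10.649890966108496
[[-2.5 -1.6]
 [ 0.4 -2. ]
 [-0.   0.2]
 [ 2.8  3.9]
 [-0.3  1.9]
 [ 0.6  0.3]]
knob [[ 0.58946417 -0.33046537  0.12      ]] bay [[ 0.63093272 -0.22091465  0.094     ]]
tin [0.48886323 0.39121306 0.06      ] [[0.53506414 0.42262328 0.06      ]
 [0.53502436 0.36102962 0.06      ]
 [0.44330895 0.35926706 0.06      ]
 [0.44205547 0.42193229 0.06      ]]
knob side px pred [[374.04624814 184.51856637]]
```

```bash
python3 - <<'E'
from h import *
from cell import robot
T=cam(robot.snapshot("top"));S=cam(robot.snapshot("side"))
o=np.array([285,140])
cr=lambda *a:[o+np.array(q)/4 for q in a]
tp=[tray(130.5,-40),tray(130.5,-160),tray(11.5,-160),[-104,-200,120]]
tu=np.array(cr((405,240),(590,208),(605,381),(691,369)))
sp=[[-85,150,3],[85,150,3]]; su=np.array([[317,275],[267,259]])
for j in (0,):
  fun=lambda p:np.r_[(proj(T,w(p,tp))-tu).ravel(),(proj(S,w(p,sp))-su).ravel()]
  r=least_squares(fun,[.55,-.08,.15],loss="soft_l1")
  p=r.x;print("stand",p[:2],np.degrees(p[2]));print(r.fun.reshape(-1,2).round(1))
np.save("stand.npy",p)
k=w(p,[-104,-200,120])[0];print("knob",k,"bay",w(p,[-43,-100,94]))
m=robot.observe();R=Ro.from_euler("xyz",m["orientation"],degrees=True).as_matrix()
print("to knob tool mm",1000*R.T@(k-m["position"]),m["orientation"])
# mark direction: intersect mark pixel with knob-top plane
mp=cr((717,392))[0]
a=Ro.from_euler("z",p[2]).apply(Ax); c0=k+.018*a
d0=atz(T,mp,0)-T["e"]; t=((c0-T["e"])@a)/(d0@a); q=T["e"]+t*d0-c0
ex=Ro.from_euler("z",p[2]).apply([np.cos(K28),0,np.sin(K28)]);ey=Ro.from_euler("z",p[2]).apply([0,1,0])
print("mark r,ang(ccw from x-up-slope)",np.linalg.norm(q)*1000,np.degrees(np.arctan2(q@ey,q@ex)))
E
```

```text
stand [ 0.65450752 -0.11512056] 10.580807914433937
[[-2.3 -1.5]
 [ 0.6 -1.9]
 [ 0.1  0.4]
 [ 0.7  1.2]
 [-0.3  1.9]
 [ 0.8  0.3]]
knob [ 0.58900026 -0.33081664  0.12      ] bay [[ 0.63060086 -0.221316    0.094     ]]
to knob tool mm [399.7655753  -30.2474797  111.04181358] [-1.79968936e+02 -9.44199301e-04  2.43977598e+01]
mark r,ang(ccw from x-up-slope) 9.79863850509641 -129.09348776098417
```

>>> play_rows(moves=[[20, -2, 0, 0, 85], [36, -3, 0, 0, 85], [36, -3, 0, 0, 85], [36, -3, 0, 0, 85], [36, -3, 0, 0, 85], [36, -3, 0, 0, 85], [36, -3, 0, 0, 85], [36, -3, 0, 0, 85], [36, -3, 0, 0, 85], [36, -3, 0, 0, 85], [36, -1, 0, 0, 85], [20, 0, 0, -2, 85], [0, 0, 0, -4, 85], [0, 0, 0, -5, 85], [0, 0, 0, 0, 85], [0, 0, 0, 0, 85]], newtons=25)

```text
t: 1.63
position: [0.5894, -0.331, 0.2311]
orientation: [-180.0, 0.0, 35.3]
wrist_force: [0.5, -0.3, 0.1]
gripper_width: 0.0849
finger_force: 0.0
```

>>> play_rows(moves=[[0, 0, 30, 0, 85], [0, 0, 35, 0, 85], [0, 0, 30, 0, 85], [0, 0, 20, 0, 85], [0, 0, 13, 0, 85], [0, 0, 0, 0, 85], [0, 0, 0, 0, 40], [0, 0, 0, 0, 40], [0, 0, 0, 0, 40], [0, 0, 0, 0, 40], [0, 0, 0, 0, 40], [0, 0, 0, 0, 40]])

```text
t: 2.63
position: [0.5892, -0.3318, 0.1045]
orientation: [179.9, 0.0, 35.4]
wrist_force: [-3.3, -0.4, 3.4]
gripper_width: 0.0574
finger_force: 26.2
```

```bash
python3 - <<'E'
from cell import robot
import cv2,numpy as np
f=lambda im,x,y,w,h,k:cv2.resize(im[y:y+h,x:x+w],None,fx=k,fy=k,interpolation=cv2.INTER_CUBIC)
a=robot.snapshot("top")["color"];b=robot.snapshot("side")["color"]
cv2.imwrite("pics/g1.png",np.hstack([f(a,400,160,130,160,3),f(b,300,120,130,160,3)]))
print(robot.observe())
E
```

```text
{'t': 2.7333, 'qpos': array([-35.24199768,  29.17551991,  83.48789385,  -0.08631161,
        67.27970243,  19.39326597]), 'joint_vel': array([-0.06403157,  0.25145754,  0.07033317, -0.04666211, -0.12504815,
        0.02404997]), 'joint_torque': array([  2.165749  , -50.72580457, -22.46899903,   1.03932302,
        -0.7280411 ,  -0.07620476]), 'position': array([ 0.58911672, -0.33186949,  0.10411766]), 'orientation': array([1.79919919e+02, 5.62473583e-02, 3.53979939e+01]), 'wrist_force': array([-3.76176923, -1.41794594,  2.81891817]), 'moment': array([-0.2547996 ,  0.58415375, -0.09422484]), 'finger_force': 26.295657455921173, 'gripper_width': 0.05815188513085678}
```

View pics/g1.png

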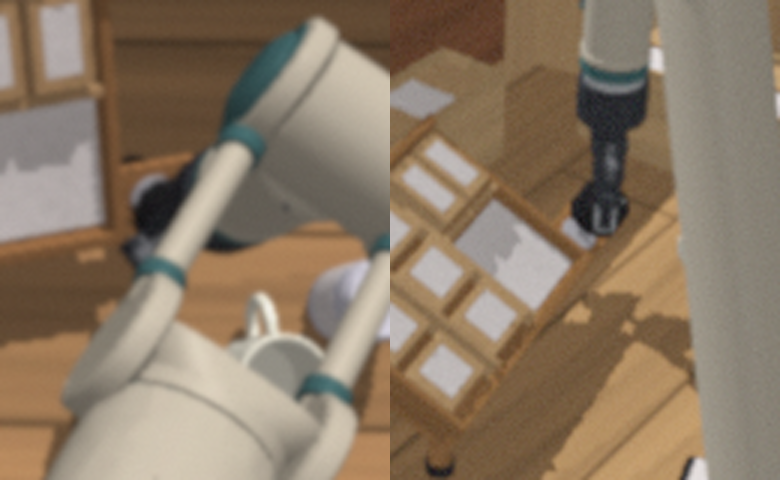

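The side view shows the fingers around the knob at crop (605,205), with the pads on both sides. Starting to turn.

>>> play_rows(moves=[[0, 0, 0.2, 7, 40], [0, 0, 0.2, 7, 40], [0, 0, 0.2, 7, 40], [0, 0, 0.2, 7, 40], [0, 0, 0.2, 7, 40], [0, 0, 0.2, 7, 40], [0, 0, 0.2, 7, 40], [0, 0, 0, 0, 40]])

```text
t: 3.4
position: [0.5896, -0.3272, 0.1039]
orientation: [-179.6, 0.1, -13.7]
wrist_force: [-4.8, 5.4, 14.0]
gripper_width: 0.0553
finger_force: 68.0
```

>>> play_rows(moves=[[0, 0, 0, 0, 85], [0, 0, 0, 0, 85], [0, 0, 0, 0, 85], [0, 0, -40, 0, 85], [0, 0, -40, 0, 85], [0, 0, -40, -7, 85], [-20, 0, 0, -7, 85], [-30, 0, 0, -7, 85], [-40, 0, 0, -7, 85], [-40, 0, 0, -7, 85], [-20, 0, 0, -7, 85], [0, 0, 0, -7, 85], [0, 0, 0, 0, 85]])

```text
t: 4.48
position: [0.4415, -0.352, 0.2219]
orientation: [180.0, -0.0, 35.4]
wrist_force: [-0.4, 0.0, -1.1]
gripper_width: 0.0847
finger_force: 0.0
```

```bash
python3 - <<'E'
from cell import robot
import cv2,numpy as np
f=lambda im,x,y,w,h,k:cv2.resize(im[y:y+h,x:x+w],None,fx=k,fy=k,interpolation=cv2.INTER_CUBIC)
a=robot.snapshot("top")["color"];b=robot.snapshot("side")["color"]
cv2.imwrite("pics/g2.png",np.hstack([f(a,400,190,100,100,4),f(b,320,140,100,100,4)]))
print(robot.observe()["position"],robot.observe()["orientation"])
E
```

```text
[ 0.44285537 -0.35164887  0.22174393] [ 1.79976162e+02 -3.33296895e-02  3.51969811e+01]
```

View pics/g2.png

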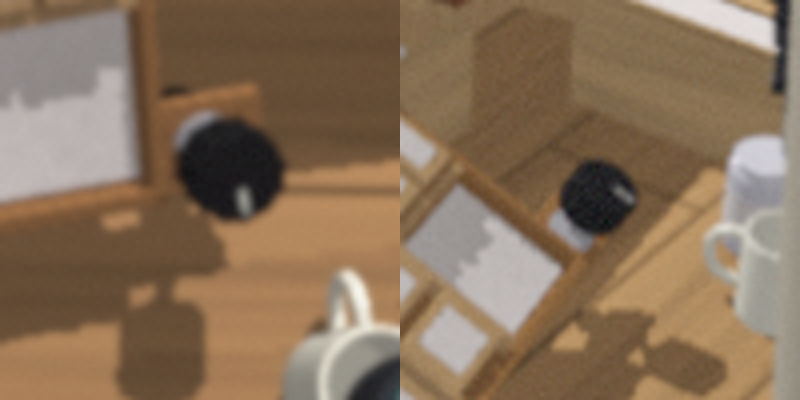

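```bash
cat >> h.py <<'E'
def mark(T,tag=""):
    """knob mark: centroid of bright pixels in the dark knob disk -> angle about screw axis, via top camera"""
    p=np.load("stand.npy"); im=T["im"]; k=w(p,[-104,-200,120])[0]
    rz=Ro.from_euler("z",p[2]).apply; a,ex,ey=rz(Ax),rz([np.cos(K28),0,np.sin(K28)]),rz([0,1,0])
    x0,y0=np.round(proj(T,k)[0]).astype(int)-22
    g=cv2.resize(cv2.cvtColor(im[y0:y0+44,x0:x0+44],cv2.COLOR_BGR2GRAY),None,fx=8,fy=8,interpolation=cv2.INTER_CUBIC)
    d=(g<60).astype(np.uint8); n,l,st,ce=cv2.connectedComponentsWithStats(d)
    i=1+np.argmax(st[1:,4]); h=cv2.convexHull(np.argwhere(l==i)[:,::-1].astype(np.int32))
    m=np.zeros_like(g); cv2.fillConvexPoly(m,h,1); m=cv2.erode(m,np.ones((7,7)))
    n,l2,st2,ce2=cv2.connectedComponentsWithStats(((g>80)&(m>0)).astype(np.uint8))
    j=1+np.argmax(st2[1:,4]); uv=lambda q:(np.array(q)+.5)/8-.5+[x0,y0]
    M=cv2.moments(h); kc=uv([M["m10"]/M["m00"],M["m01"]/M["m00"]])
    def plane(u):
        e=T["e"]; c0=k+.018*a; r=atz(T,u,0)-e; q=e+r*((c0-e)@a)/(r@a)-c0; return np.array([q@ex,q@ey])*1000
    pts=np.argwhere(l2==j)[:,::-1]; P=np.array([plane(uv(q)) for q in pts[::3]]); c=P.mean(0)
    v=np.linalg.svd(P-c)[2][0]; v*=np.sign(v@c)
    print(tag,"knob px",kc.round(2),"pred",proj(T,k)[0].round(2),"mark c",c.round(1),"ang c",np.degrees(np.arctan2(c[1],c[0])).round(1),"ang axis",np.degrees(np.arctan2(v[1],v[0])).round(1),len(pts))
def look(robot):
    s=robot.snapshot("top"); T=cam(s); T["im"]=s["color"]; return T
E
python3 - <<'E'
from h import *
from cell import robot
T=look(robot); mark(T,"now"); T["im"]=cv2.imread("pics/top0.png"); mark(T,"start")
E
```

```text
now knob px [457.17 231.76] pred [458.46 233.44] mark c [-9.1  1.3] ang c 172.0 ang axis -173.2 1225
start knob px [457.28 231.98] pred [458.46 233.44] mark c [-5.1 -6.1] ang c -129.6 ang axis -135.5 1335
```

>>> play_rows(moves=[[27, 14, 0, 0, 85], [35, 18, 0, 0, 85], [37, 18, 0, 0, 85], [35, 17, 0, 0, 85], [0, 0, 35, 0, 85], [0, 0, 40, 0, 85], [0, 0, 30, 0, 80], [0, 0, 15, 0, 80], [0, 0, 0, 0, 40], [0, 0, 0, 0, 40], [0, 0, 0, 0, 40], [0, 0, 0, 0, 40], [0, 0, 0, 7, 40], [0, 0, 0, 7, 40], [0, 0, 0, 7, 40], [0, 0, 0, 7, 40], [0, 0, 0, 7, 40], [0, 0, 0, 7, 40], [0, 0, 0, 7, 40], [0, 0, 0, 0, 40]])

```text
t: 6.3
position: [0.5886, -0.3256, 0.1042]
orientation: [-179.7, 0.3, -13.7]
wrist_force: [-6.7, -0.7, 4.3]
gripper_width: 0.0554
finger_force: 68.5
```

>>> play_rows(moves=[[0, 0, 0, 0, 76], [0, 0, 0, 0, 76], [0, 0, 0, 0, 76], [0, 0, 0.5, -7, 76], [0, 0, 0.5, -7, 76], [0, 0, 0.5, -7, 76], [0, 0, 0, -7, 76], [0, 0, 0, -7, 76], [0, 0, 0, -7, 76], [0, 0, 0, -7, 76], [0, 0, 0, 0, 40], [0, 0, 0, 0, 40], [0, 0, 0, 0, 40], [0, 0, 0, 0, 40]])

```text
t: 7.47
position: [0.591, -0.3288, 0.1013]
orientation: [179.9, -0.0, 35.3]
wrist_force: [-0.1, -0.1, 3.0]
gripper_width: 0.0583
finger_force: 25.8
```

>>> play_rows(moves=[[0, 0, 0, 7, 40], [0, 0, 0, 7, 40], [0, 0, 0, 7, 40], [0, 0, 0, 7, 40], [0, 0, 0, 7, 40], [0, 0, 0, 7, 40], [0, 0, 0, 7, 40], [0, 0, 0, 0, 40], [0, 0, 0, 0, 76], [0, 0, 0, 0, 76], [0, 0, 0, 0, 76], [0, 0, 0.5, -7, 76], [0, 0, 0.5, -7, 76], [0, 0, 0.5, -7, 76], [0, 0, 0, -7, 76], [0, 0, 0, -7, 76], [0, 0, 0, -7, 76], [0, 0, 0, -7, 76]])

```text
t: 8.97
position: [0.5904, -0.3282, 0.0983]
orientation: [-179.9, 0.0, 35.7]
wrist_force: [-0.5, 0.7, -0.2]
gripper_width: 0.0758
finger_force: 0.0
```

>>> play_rows(moves=[[0, 0, 0, 0, 40], [0, 0, 0, 0, 40], [0, 0, 0, 0, 40], [0, 0, 0, 0, 40], [0, 0, 0, 7, 40], [0, 0, 0, 7, 40], [0, 0, 0, 7, 40], [0, 0, 0, 7, 40], [0, 0, 0, 7, 40], [0, 0, 0, 7, 40], [0, 0, 0, 7, 40], [0, 0, 0, 0, 40]])

```text
t: 9.97
position: [0.5905, -0.3246, 0.0998]
orientation: [-179.6, 0.1, -13.8]
wrist_force: [-1.8, 2.8, 8.2]
gripper_width: 0.0554
finger_force: 67.2
```

>>> play_rows(moves=[[0, 0, 0, 0, 85], [0, 0, 0, 0, 85], [0, 0, 0, 0, 85], [0, 0, -40, 0, 85], [0, 0, -40, 0, 85], [0, 0, -40, -7, 85], [-20, 0, 0, -7, 85], [-30, 0, 0, -7, 85], [-40, 0, 0, -7, 85], [-40, 0, 0, -7, 85], [-20, 0, 0, -7, 85], [0, 0, 0, -7, 85], [0, 0, 0, 0, 85]])

```text
t: 11.05
position: [0.4424, -0.3491, 0.219]
orientation: [180.0, -0.0, 35.3]
wrist_force: [-0.5, 0.2, 0.1]
gripper_width: 0.0847
finger_force: 0.0
```

```bash
sed -i 's/q@ey\])\*1000/q@ey])*1000-[3.6,3.5]/' h.py; python3 - <<'E'
from h import *
from cell import robot
T=look(robot); mark(T,"now");cv2.imwrite("pics/t3.png",T["im"]); print(robot.observe()["position"],robot.observe()["orientation"])
T["im"]=cv2.imread("pics/top0.png"); mark(T,"start")
E
```

```text
now knob px [456.14 232.89] pred [458.46 233.44] mark c [ 3. 15.] ang c 78.8 ang axis 67.0 1546
[ 0.44328898 -0.34896773  0.21894508] [ 1.79980204e+02 -2.55653800e-02  3.51573894e+01]
start knob px [457.28 231.98] pred [458.46 233.44] mark c [-8.7 -9.6] ang c -132.0 ang axis -135.5 1335
```

```bash
python3 - <<'E'
from h import *
a=cv2.imread("pics/top0.png",0);b=cv2.imread("pics/t3.png",0)
for n,(x,y,w_,h_) in dict(tl=(290,165,50,50),tr=(390,150,50,40),bl=(310,225,50,40),br=(385,210,52,35)).items():
    r=cv2.matchTemplate(cv2.resize(b[y-4:y+h_+4,x-4:x+w_+4],None,fx=8,fy=8,interpolation=2),cv2.resize(a[y:y+h_,x:x+w_],None,fx=8,fy=8,interpolation=2),cv2.TM_CCOEFF_NORMED)
    l=cv2.minMaxLoc(r);print(n,(np.array(l[3])/8-4),round(l[1],3))
f=lambda im:cv2.resize(im[195:275,420:500],None,fx=5,fy=5,interpolation=2)
cv2.imwrite("pics/cmp.png",np.hstack([f(cv2.imread("pics/top0.png")),f(cv2.imread("pics/t3.png"))]))
E
```

```text
tl [-0.25  0.  ] 0.997
tr [0. 1.] 0.994
bl [-0.75  0.25] 0.995
br [-0.375  1.125] 0.997
```

View pics/cmp.png

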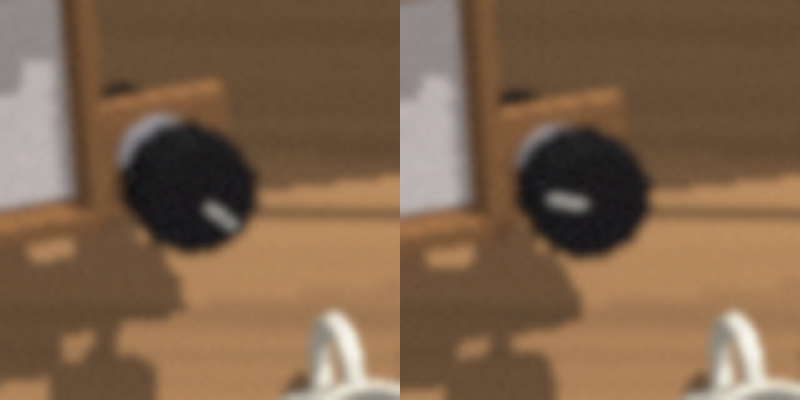

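The stand's right side crept about 2 mm and the left about 0, so the strokes are gentle enough. The mark has turned about 150° in four strokes, so four more are needed.

>>> play_rows(moves=[[27, 13, 0, 0, 85], [35, 18, 0, 0, 85], [36, 18, 0, 0, 85], [35, 17, 0, 0, 85], [0, 0, 35, 0, 85], [0, 0, 40, 0, 85], [0, 0, 30, 0, 80], [0, 0, 16, 0, 80], [0, 0, 0, 0, 40], [0, 0, 0, 0, 40], [0, 0, 0, 0, 40], [0, 0, 0, 0, 40], [0, 0, 0, 7, 40], [0, 0, 0, 7, 40], [0, 0, 0, 7, 40], [0, 0, 0, 7, 40], [0, 0, 0, 7, 40], [0, 0, 0, 7, 40], [0, 0, 0, 7, 40], [0, 0, 0, 0, 40]])

```text
t: 12.77
position: [0.5897, -0.3232, 0.1003]
orientation: [-179.7, 0.1, -13.6]
wrist_force: [-4.5, -0.3, 3.3]
gripper_width: 0.0552
finger_force: 64.8
```

>>> play_rows(moves=[[0, 0, 0, 0, 76], [0, 0, 0, 0, 76], [0, 0, 0, 0, 76], [0, 0, 0.5, -7, 76], [0, 0, 0.5, -7, 76], [0, 0, 0.5, -7, 76], [0, 0, 0, -7, 76], [0, 0, 0, -7, 76], [0, 0, 0, -7, 76], [0, 0, 0, -7, 76], [0, 0, 0, 0, 40], [0, 0, 0, 0, 40], [0, 0, 0, 0, 40], [0, 0, 0, 0, 40]])

```text
t: 13.93
position: [0.5914, -0.3264, 0.0976]
orientation: [179.8, -0.1, 35.3]
wrist_force: [0.7, -1.4, 4.4]
gripper_width: 0.0586
finger_force: 26.0
```

>>> play_rows(moves=[[0, 0, 0, 7, 40], [0, 0, 0, 7, 40], [0, 0, 0, 7, 40], [0, 0, 0, 7, 40], [0, 0, 0, 7, 40], [0, 0, 0, 7, 40], [0, 0, 0, 7, 40], [0, 0, 0, 0, 40], [0, 0, 0, 0, 76], [0, 0, 0, 0, 76], [0, 0, 0, 0, 76], [0, 0, 0.5, -7, 76], [0, 0, 0.5, -7, 76], [0, 0, 0.5, -7, 76], [0, 0, 0, -7, 76], [0, 0, 0, -7, 76], [0, 0, 0, -7, 76], [0, 0, 0, -7, 76]])

```text
t: 15.43
position: [0.5899, -0.325, 0.0942]
orientation: [-179.9, 0.0, 35.7]
wrist_force: [0.1, 0.7, 1.3]
gripper_width: 0.0759
finger_force: 0.0
```

>>> play_rows(moves=[[0, 0, 0, 0, 40], [0, 0, 0, 0, 40], [0, 0, 0, 0, 40], [0, 0, 0, 0, 40], [0, 0, 0, 7, 40], [0, 0, 0, 7, 40], [0, 0, 0, 7, 40], [0, 0, 0, 7, 40], [0, 0, 0, 7, 40], [0, 0, 0, 7, 40], [0, 0, 0, 7, 40], [0, 0, 0, 0, 40]])

```text
t: 16.43
position: [0.59, -0.3216, 0.0963]
orientation: [-179.6, 0.1, -13.7]
wrist_force: [-2.4, 3.1, 10.2]
gripper_width: 0.0559
finger_force: 68.5
```

>>> play_rows(moves=[[0, 0, 0, 0, 85], [0, 0, 0, 0, 85], [0, 0, 0, 0, 85], [0, 0, -40, 0, 85], [0, 0, -40, 0, 85], [0, 0, -40, -7, 85], [-20, 0, 0, -7, 85], [-30, 0, 0, -7, 85], [-40, 0, 0, -7, 85], [-40, 0, 0, -7, 85], [-20, 0, 0, -7, 85], [0, 0, 0, -7, 85], [0, 0, 0, 0, 85]])

```text
t: 17.52
position: [0.4421, -0.3463, 0.215]
orientation: [180.0, 0.0, 35.3]
wrist_force: [0.7, -0.2, -0.3]
gripper_width: 0.0853
finger_force: 0.0
```

```bash
cat >> h.py <<'E'
def drift(im):
    a=cv2.imread("pics/top0.png",0);b=cv2.cvtColor(im,cv2.COLOR_BGR2GRAY)
    for n,(x,y,w_,h_) in dict(tl=(290,165,50,50),tr=(390,150,50,40),bl=(310,225,50,40),br=(385,210,52,35)).items():
        r=cv2.matchTemplate(cv2.resize(b[y-4:y+h_+4,x-4:x+w_+4],None,fx=8,fy=8,interpolation=2),cv2.resize(a[y:y+h_,x:x+w_],None,fx=8,fy=8,interpolation=2),cv2.TM_CCOEFF_NORMED)
        l=cv2.minMaxLoc(r);print(n,(np.array(l[3])/8-4),round(l[1],3))
E
python3 - <<'E'
from h import *
from cell import robot
T=look(robot); mark(T,"now");cv2.imwrite("pics/t4.png",T["im"]); drift(T["im"]);print(robot.observe()["position"],robot.observe()["orientation"])
E
```

```text
now knob px [454.65 233.74] pred [458.46 233.44] mark c [ 7.1 -4. ] ang c -29.6 ang axis -45.6 1576
tl [-1.375  0.125] 0.995
tr [-0.875  1.875] 0.99
bl [-2.125  0.5  ] 0.993
br [-1.375  2.25 ] 0.992
[ 0.44298226 -0.34615951  0.21494045] [ 1.79976935e+02 -1.27275914e-02  3.51577241e+01]
```

>>> play_rows(moves=[[28, 14, 0, 0, 0], [40, 20, 0, 0, 0], [40, 20, 0, 0, 0], [40, 20, 0, 0, 0], [0, 0, 0, 6.5, 0], [0, 0, 0, 6.5, 0], [0, 0, 15, 6.5, 0], [0, 0, 25, 6, 0], [0, 0, 18, 0, 0], [0, 0, 8, 0, 0], [0, 0, 0, 0, 0], [0, 0, 0, 0, 0]])

```text
t: 18.57
position: [0.5984, -0.3217, 0.1487]
orientation: [-180.0, 0.0, 9.9]
wrist_force: [0.8, 0.3, 0.2]
gripper_width: 0.0001
finger_force: 0.0
```

>>> play_rows(moves=[[0, 0, 2, 0, 0], [0, 0, 1, 0, 0], [0, 0, 1, 0, 0], [0, 0, 0, 0, 0]])

```text
t: 18.9
position: [0.598, -0.322, 0.1456]
orientation: [180.0, -0.0, 9.9]
wrist_force: [-0.9, 0.2, 0.1]
gripper_width: 0.0
finger_force: 0.0
```

>>> play_rows(moves=[[6, 1, 0, 0, 0], [0, 0, 1, 0, 0], [0, 0, 1, 0, 0], [0, 0, 0, 0, 0]])

```text
t: 19.23
position: [0.6039, -0.3217, 0.1426]
orientation: [-180.0, 0.0, 9.9]
wrist_force: [-1.1, 0.4, -0.5]
gripper_width: -0.0003
finger_force: 0.0
```

>>> play_rows(moves=[[0, 0, 1, 0, 0], [0, 0, 0, 0, 0]])

```text
t: 19.4
position: [0.6037, -0.3217, 0.1416]
orientation: [-180.0, 0.0, 9.9]
wrist_force: [0.0, 0.6, -0.2]
gripper_width: 0.0002
finger_force: 0.0
```

>>> play_rows(moves=[[0, 0, 1, 0, 0], [0, 0, 0, 0, 0]])

```text
t: 19.57
position: [0.6037, -0.3217, 0.1407]
orientation: [-180.0, 0.0, 9.9]
wrist_force: [-0.1, 0.5, -0.1]
gripper_width: 0.0001
finger_force: 0.0
```

>>> play_rows(moves=[[0, 0, 1, 0, 0], [0, 0, 0, 0, 0]])

```text
t: 19.73
position: [0.6038, -0.3217, 0.1398]
orientation: [-180.0, 0.0, 9.9]
wrist_force: [0.2, 0.2, 0.0]
gripper_width: -0.0006
finger_force: 0.0
```

>>> play_rows(moves=[[0, 0, 1, 0, 0], [0, 0, 0, 0, 0]])

```text
t: 19.9
position: [0.604, -0.3219, 0.1389]
orientation: [180.0, -0.0, 9.9]
wrist_force: [-0.3, -0.4, 0.8]
gripper_width: 0.0002
finger_force: 0.4
```

>>> play_rows(moves=[[0, 0, 1, 0, 0], [0, 0, 0, 0, 0]])

```text
t: 20.07
position: [0.6041, -0.322, 0.1383]
orientation: [180.0, -0.0, 9.9]
wrist_force: [0.8, 0.4, 2.6]
gripper_width: 0.0003
finger_force: 1.2
```

>>> play_rows(moves=[[0, 0, 1, 0, 0], [0, 0, 0, 0, 0]])

```text
t: 20.23
position: [0.6043, -0.3222, 0.1376]
orientation: [179.9, -0.1, 9.9]
wrist_force: [-0.2, -0.4, 4.2]
gripper_width: 0.0003
finger_force: 2.2
```

>>> play_rows(moves=[[0, 0, 1, 0, 0], [0, 0, 0, 0, 0]])

```text
t: 20.4
position: [0.6045, -0.3223, 0.137]
orientation: [179.9, -0.1, 9.9]
wrist_force: [-0.1, 0.3, 6.1]
gripper_width: 0.0001
finger_force: 3.1
```

```bash
python3 - <<'E'
from h import *
from cell import robot
for n in("top","side"): cv2.imwrite(f"pics/p1_{n}.png",robot.snapshot(n)["color"])
E
```

>>> play_rows(moves=[[0, 0, 1, 0, 0], [0, 0, 1, 0, 0], [0, 0, 0, 0, 0], [0, 0, 0, 0, 0]])

```text
t: 20.83
position: [0.6047, -0.3225, 0.1362]
orientation: [179.8, -0.1, 9.9]
wrist_force: [-1.0, 0.3, 10.0]
gripper_width: 0.0005
finger_force: 5.0
```

>>> play_rows(moves=[[0, 0, -3, 0, 0], [0, 0, -4, 0, 0], [0, 0, -4, 0, 0], [0, 0, 0, 0, 0], [0, 0, 0, 0, 0]])

```text
t: 21.25
position: [0.6038, -0.3217, 0.1446]
orientation: [-180.0, 0.0, 9.9]
wrist_force: [0.3, 0.7, -1.4]
gripper_width: 0.0002
finger_force: 0.0
```

```bash
python3 - <<'E'
from h import *
from cell import robot
for n in("top","side"): cv2.imwrite(f"pics/p2_{n}.png",robot.snapshot(n)["color"])
def sh(a,b,x,y,w_,h_):
    r=cv2.matchTemplate(cv2.resize(b[y-4:y+h_+4,x-4:x+w_+4],None,fx=8,fy=8,interpolation=2),cv2.resize(a[y:y+h_,x:x+w_],None,fx=8,fy=8,interpolation=2),cv2.TM_CCOEFF_NORMED)
    l=cv2.minMaxLoc(r);return (np.array(l[3])/8-4),round(l[1],3)
g=lambda n:cv2.imread(f"pics/{n}.png",0)
B=dict(FLfoot=(306,258,22,24),BLfoot=(258,240,18,24),backL=(262,195,25,25),backR=(300,165,30,25),mid=(290,200,40,40),front=(310,225,30,25),bay=(325,190,35,30))
for k,b in B.items(): print(k,"start->now",*sh(g("side0"),g("p2_side"),*b)," pressed->free",*sh(g("p1_side"),g("p2_side"),*b))
E
```

```text
FLfoot start->now [-1.     0.875] 0.971  pressed->free [0.    0.125] 0.967
BLfoot start->now [-0.375  0.25 ] 0.974  pressed->free [0. 0.] 0.976
backL start->now [-0.75   0.625] 0.993  pressed->free [-0.125  0.125] 0.996
backR start->now [0.75  0.375] 0.991  pressed->free [ 0.    -0.125] 0.991
mid start->now [-0.375  0.75 ] 0.988  pressed->free [0. 0.] 0.995
front start->now [-0.625  0.875] 0.993  pressed->free [0. 0.] 0.995
bay start->now [0.75  0.625] 0.985  pressed->free [ 0.    -0.125] 0.994
```

```bash
cat > m6.py <<'E'
from h import *
from cell import robot
p=np.load("stand.npy")
C={"top":cam(robot.snapshot("top")),"side":cam(robot.snapshot("side"))}
rz=Ro.from_euler("z",p[2]); c0=w(p,[0,0,0])[0]; pl=w(p,tray(120,0,8))[0]; n=rz.apply(Ax)
def motion(A,B,tag,views=("top","side")):
    X,V=[],[]
    for v in views:
        a,b=[cv2.imread(f"pics/{q}{v}.png" if q.endswith("_") else f"pics/{v}{q}.png",0) for q in(A,B)]
        poly=proj(C[v],w(p,[tray(8,165,5),tray(232,165,5),tray(232,-160,5),tray(8,-160,5)])).astype(np.int32)
        m=np.zeros_like(a);cv2.fillConvexPoly(m,poly,255)
        f=cv2.goodFeaturesToTrack(a,150,.02,4,mask=m)
        g,st,er=cv2.calcOpticalFlowPyrLK(a,b,f,None,winSize=(11,11),maxLevel=1)
        bk,s2,_=cv2.calcOpticalFlowPyrLK(b,a,g,None,winSize=(11,11),maxLevel=1)
        ok=(st.ravel()>0)&(np.linalg.norm((bk-f)[:,0],axis=1)<.1)&(np.linalg.norm((g-f)[:,0],axis=1)<5)
        for u,u2 in zip(f[ok,0],g[ok,0]):
            e=C[v]["e"];r=atz(C[v],u,0)-e;q=e+r*((pl-e)@n)/(r@n)
            X.append((v,q));V.append(u2-u)
    V=np.array(V); Q=np.array([q for _,q in X]); vs=np.array([v for v,_ in X])
    def res(x):
        R=rz*Ro.from_rotvec(x[3:])*rz.inv(); Y=R.apply(Q-c0)+c0+rz.apply(x[:3]/100)
        return np.vstack([np.zeros((0,2))]+[(proj(C[v],Y[vs==v])-proj(C[v],Q[vs==v])-V[vs==v])/.2 for v in views]).ravel()
    r=least_squares(res,np.zeros(6),loss="soft_l1"); cov=np.sqrt(np.diag(np.linalg.inv(r.jac.T@r.jac)))
    print(tag,len(V),"shift mm",(r.x[:3]*10).round(2),"rot deg(stand x,y,z)",np.degrees(r.x[3:]).round(2),"sd",np.degrees(cov[3:]).round(2))
    x=r.x;R=Ro.from_rotvec(x[3:])
    for k,q in dict(FL=[-85,150,0],BL=[85,150,0],BR=[85,-150,0],lug=[-52,-200,0]).items(): print(k,(R.apply(np.array(q))-q+x[:3]*10).round(2),end=" ")
    print()
E
python3 - <<'E'
from m6 import *
motion("0","p2_","start->now"); motion("p1_","p2_","pressed->free",("side",)); motion("p1_","p2_","pressed->free")
E
```

```text
start->now 160 shift mm [-2.41  2.76  0.81] rot deg(stand x,y,z) [-0.6   0.07 -1.28] sd [0.07 0.1  0.04]
FL [ 0.97  4.62 -0.67] BL [ 0.92  0.82 -0.85] BR [-5.79  0.91  2.29] lug [-6.87  3.99  2.96] 
pressed->free 73 shift mm [-0.34  0.48  1.  ] rot deg(stand x,y,z) [-0.27 -0.01 -0.08] sd [0.08 0.11 0.06]
FL [-0.12  0.6   0.28] BL [-0.12  0.36  0.31] BR [-0.55  0.36  1.71] lug [-0.62  0.56  1.92] 
pressed->free 175 shift mm [-0.18  0.12  0.66] rot deg(stand x,y,z) [-0.25  0.03 -0.07] sd [0.06 0.09 0.03]
FL [-0.    0.22  0.05] BL [-0.    0.01 -0.03] BR [-0.36  0.02  1.27] lug [-0.42  0.18  1.55]
```

The 6-DOF fit shows the back right foot lifted about 3 mm, so the knob is past its mark. The screw did not start at 0: the mark reads as local x, giving about 2.3 rad at the start and about 6.95 now. I need to turn back about 1.5 rad.

```bash
python3 - <<'E'
from h import *
from cell import robot
T=cam(robot.snapshot("top")); k=atz(T,(454.65,233.74),.111); k0=atz(T,(457.28,231.98),.116)
o=robot.observe();R=Ro.from_euler("xyz",o["orientation"],degrees=True).as_matrix()
print(k0,k,1000*R.T@(k-o["position"]),o["orientation"][2])
E
```

```text
[ 0.5930043  -0.32908261  0.116     ] [ 0.58930212 -0.32405418  0.111     ] [-14.59985216  -0.10830655  33.42361095] 9.895930290873489
```

>>> play_rows(moves=[[0, 0, -25, 0, 85], [-7, 0, 0, 0, 85], [-7.5, 0, 0, 6, 85], [0, 0, 0, 6, 85], [0, 0, 0, 6, 85], [0, 0, 0, 6, 85], [0, 0, 10, 0, 85], [0, 0, 25, 0, 85], [0, 0, 25, 0, 85], [0, 0, 15, 0, 80], [0, 0, 0, 0, 80], [0, 0, 0, 0, 40], [0, 0, 0, 0, 40], [0, 0, 0, 0, 40], [0, 0, 0, 0, 40], [0, 0, 0, 0, 40]], newtons=20)

```text
t: 22.83
position: [0.5899, -0.3242, 0.0958]
orientation: [180.0, -0.1, -14.1]
wrist_force: [-0.1, 0.9, -1.2]
gripper_width: 0.0596
finger_force: 21.2
```

>>> play_rows(moves=[[0, 0, 0, -7, 40], [0, 0, 0, -7, 40], [0, 0, 0, -7, 40], [0, 0, 0, -7, 40], [0, 0, 0, -7, 40], [0, 0, 0, -7, 40], [0, 0, 0, -7, 40], [0, 0, 0, 0, 40], [0, 0, 0, 0, 76], [0, 0, 0, 0, 76], [0, 0, 0, 0, 76], [0, 0, -0.5, 7, 76], [0, 0, -0.5, 7, 76], [0, 0, -0.5, 7, 76], [0, 0, 0, 7, 76], [0, 0, 0, 7, 76], [0, 0, 0, 7, 76], [0, 0, 0, 7, 76]])

```text
t: 24.33
position: [0.5894, -0.3236, 0.0957]
orientation: [-179.9, 0.1, -14.5]
wrist_force: [0.2, 0.4, -0.4]
gripper_width: 0.076
finger_force: 0.0
```

>>> play_rows(moves=[[0, 0, 0, 0, 40], [0, 0, 0, 0, 40], [0, 0, 0, 0, 40], [0, 0, 0, 0, 40], [0, 0, 0, -7, 40], [0, 0, 0, -7, 40], [0, 0, 0, -7, 40], [0, 0, 0, -7, 40], [0, 0, 0, -7, 40], [0, 0, 0, -7, 40], [0, 0, 0, -7, 40], [0, 0, 0, 0, 40]])

```text
t: 25.33
position: [0.5916, -0.3318, 0.1003]
orientation: [179.0, 0.2, 35.1]
wrist_force: [-6.4, -9.7, 8.0]
gripper_width: 0.0554
finger_force: 57.7
```

>>> play_rows(moves=[[0, 0, 0, 0, 85], [0, 0, 0, 0, 85], [0, 0, 0, 0, 85], [0, 0, -40, 0, 85], [0, 0, -40, 0, 85], [0, 0, -40, 0, 85], [-20, 0, 0, 0, 85], [-30, 0, 0, 0, 85], [-40, 0, 0, 0, 85], [-40, 0, 0, 0, 85], [-20, 0, 0, 0, 85], [0, 0, 0, 0, 85], [0, 0, 0, 0, 85]])

```text
t: 26.42
position: [0.4662, -0.4096, 0.2158]
orientation: [-179.9, -0.1, 34.8]
wrist_force: [0.8, 0.4, -0.2]
gripper_width: 0.085
finger_force: 0.0
```

```bash
python3 - <<'E'
from m6 import *
for n in("top","side"): cv2.imwrite(f"pics/p3_{n}.png",robot.snapshot(n)["color"])
T=look(robot); mark(T,"now"); motion("0","p3_","start->now"); motion("p2_","p3_","over->now")
o=robot.observe();print(o["position"],o["orientation"])
E
```

```text
now knob px [456.23 231.04] pred [458.46 233.44] mark c [15.1  9.7] ang c 32.7 ang axis 31.6 1490
start->now 173 shift mm [-1.11  1.44  0.25] rot deg(stand x,y,z) [-0.07  0.18  0.18] sd [0.06 0.09 0.03]
FL [-1.59  1.17  0.32] BL [-1.59  1.71 -0.21] BR [-0.63  1.71  0.17] lug [-0.47  1.27  0.66] 
over->now 156 shift mm [ 1.53 -1.29 -0.48] rot deg(stand x,y,z) [0.48 0.01 1.49] sd [0.06 0.1  0.04]
FL [-2.35 -3.56  0.77] BL [-2.4   0.87  0.77] BR [ 5.41  0.98 -1.74] lug [ 6.76 -2.57 -2.16] 
[ 0.46778657 -0.40901274  0.21609018] [-1.79970972e+02 -3.30972006e-02  3.50125184e+01]
```

>>> play_rows(moves=[[0, 0, 0, 6.5, 85], [0, 0, 0, 6.5, 85], [0, 0, 0, 6.5, 85], [0, 0, 0, 6.5, 85], [0, 0, 0, 6.5, 85], [0, 0, 0, 6.5, 85], [25, -19, 0, 0, 85], [32, -24, 0, 0, 85], [32, -24, 0, 0, 85], [32, -23, 0, 0, 85], [0, 0, 0, 0, 85], [0, 0, 0, 0, 85]])

```text
t: 27.67
position: [0.596, -0.3264, 0.2157]
orientation: [-180.0, 0.0, -3.8]
wrist_force: [-0.3, 0.1, 0.5]
gripper_width: 0.085
finger_force: 0.0
```

>>> play_rows(moves=[[-1.5, 1.5, 30, 0, 85], [0, 0, 40, 0, 85], [0, 0, 35, 0, 85], [0, 0, 16, 0, 80], [0, 0, 0, 0, 80], [0, 0, 0, 0, 40], [0, 0, 0, 0, 40], [0, 0, 0, 0, 40], [0, 0, 0, 0, 40], [0, 0, 0, -6, 40], [0, 0, 0, -6, 40], [0, 0, 0, -6, 40], [0, 0, 0, -6, 40], [0, 0, 0, -6, 40], [0, 0, 0, 0, 40]])

```text
t: 28.92
position: [0.5945, -0.3328, 0.0986]
orientation: [179.5, -0.2, 25.9]
wrist_force: [-0.6, 1.2, 0.8]
gripper_width: 0.0555
finger_force: 38.3
```

>>> play_rows(moves=[[0, 0, 0, 0, 85], [0, 0, 0, 0, 85], [0, 0, 0, 0, 85], [0, 0, -40, 0, 85], [0, 0, -40, 0, 85], [0, 0, -40, 0, 85], [-20, 0, -40, 0, 85], [-30, 0, 0, 0, 85], [-40, 0, 0, 0, 85], [-40, 0, 0, 0, 85], [-20, 0, 0, 0, 85], [0, 0, 0, 0, 85], [0, 0, 0, 0, 85]])

```text
t: 30.0
position: [0.4576, -0.3959, 0.253]
orientation: [180.0, -0.0, 25.7]
wrist_force: [1.0, 0.1, 0.1]
gripper_width: 0.0848
finger_force: 0.0
```

```bash
python3 - <<'E'
from m6 import *
for n in("top","side"): cv2.imwrite(f"pics/p4_{n}.png",robot.snapshot(n)["color"])
T=look(robot); mark(T,"now"); motion("0","p4_","start->now"); motion("p3_","p4_","prev->now")
o=robot.observe();print(o["position"],o["orientation"],o["qpos"])
E
```

```text
now knob px [457.24 230.55] pred [458.46 233.44] mark c [11.3 10.6] ang c 43.2 ang axis 56.3 1428
start->now 187 shift mm [-1.18 -0.    0.18] rot deg(stand x,y,z) [-0.    0.    0.69] sd [0.06 0.08 0.03]
FL [-2.99 -1.04  0.18] BL [-3.    1.01  0.16] BR [0.62 1.03 0.17] lug [ 1.23 -0.62  0.19] 
prev->now 212 shift mm [-0.39 -1.42 -0.04] rot deg(stand x,y,z) [ 0.14 -0.04  0.47] sd [0.06 0.08 0.03]
FL [-1.62 -2.13  0.27] BL [-1.62 -0.73  0.38] BR [ 0.85 -0.71 -0.35] lug [ 1.26 -1.84 -0.55] 
[ 0.45954975 -0.39469739  0.25242896] [-1.79988327e+02 -1.64224006e-02  2.59806331e+01] [-4.72485353e+01  1.78893135e+01  8.02100144e+01  1.92842200e-02
  8.19071108e+01  1.67681141e+01]
```

The stand is now level: rotation since the start is 0.00/0.00, and the mark gives about 5.3 to 5.4 rad. The knob is released. Moving to the tin.

>>> play_rows(moves=[[0, 0, 0, 6.2, 85], [0, 0, 0, 6.2, 85], [0, 0, 0, 6.3, 85], [0, 0, 0, 6.3, 85], [2, -20, 0, 0, 85], [3, -40, 0, 0, 85], [3, -40, 0, 0, 85], [3, -40, 0, 0, 85], [3, -40, 0, 0, 85], [3, -40, 0, 0, 85], [3, -40, 0, 0, 85], [3, -40, 0, 0, 85], [3, -40, 0, 0, 85], [3, -40, 0, 0, 85], [3, -40, 0, 0, 85], [3, -40, 0, 0, 85], [3, -40, 0, 0, 85], [3, -40, 0, 0, 85], [3, -40, 0, 0, 85], [3, -40, 0, 0, 85]])

```text
t: 31.92
position: [0.4954, 0.2285, 0.2527]
orientation: [180.0, -0.0, 1.0]
wrist_force: [1.2, -0.9, -0.5]
gripper_width: 0.0849
finger_force: 0.0
```

>>> play_rows(moves=[[3, -40, 0, 0, 85], [3, -40, 0, 0, 85], [3, -40, 0, 0, 85], [3, -25, 0, 0, 85], [0, 0, 0, 0, 85], [0, 0, 0, 0, 85]])

```text
t: 32.42
position: [0.5048, 0.3728, 0.2517]
orientation: [179.9, 0.1, 1.1]
wrist_force: [-0.0, -0.2, 0.0]
gripper_width: 0.0846
finger_force: 0.0
```

```bash
python3 - <<'E'
from m6 import *
T=C["top"];tg=np.array([.501,.3914,.019])
o=robot.observe();R=Ro.from_euler("xyz",o["orientation"],degrees=True).as_matrix()
print(1000*R.T@(tg-o["position"]),o["orientation"])
# refit of start pose with j0=2.3, then apply the drift
q=np.array([285,140]);tu=np.array([q+np.array(a)/4 for a in((405,240),(590,208),(605,381),(691,369))])
tp=[tray(130.5,-40),tray(130.5,-160),tray(11.5,-160),[-101.9,-200,116.1]]
su=np.array([[317,275],[267,259]])
r=least_squares(lambda x:np.r_[(proj(T,w(x,tp))-tu).ravel(),(proj(C["side"],w(x,[[-85,150,3],[85,150,3]]))-su).ravel()],p,loss="soft_l1")
print(r.fun.reshape(-1,2).round(1)); x=r.x
n=np.array([x[0]-.00118*np.cos(x[2]),x[1]-.00118*np.sin(x[2]),x[2]+np.radians(.69)]);np.save("stand2.npy",n)
print(x,n[:2],np.degrees(n[2]),"bay",w(n,[-43,-100,94]))
E
```

```text
[ -3.47793827 -21.23685367 233.19186959] [1.79929348e+02 4.36208180e-02 9.49284507e-01]
[[-2.1 -1.4]
 [ 0.8 -1.7]
 [ 0.2  0.5]
 [ 0.3  0.7]
 [-0.2  1.8]
 [ 0.9  0.2]]
[ 0.65433962 -0.11555424  0.18327841] [ 0.65317938 -0.1157693 ] 11.191079504180722 bay [[ 0.63040517 -0.22221335  0.094     ]]
```

>>> play_rows(moves=[[-3.5, -21, 0, 0, 85], [0, 0, 25, 0, 85], [0, 0, 40, 0, 85], [0, 0, 40, 0, 85], [0, 0, 40, 0, 85], [0, 0, 40, 0, 85], [0, 0, 25, 0, 85], [0, 0, 15, 0, 85], [0, 0, 8, 0, 85], [0, 0, 0, 0, 85], [0, 0, 0, 0, 40], [0, 0, 0, 0, 40], [0, 0, 0, 0, 40], [0, 0, 0, 0, 40], [0, 0, 0, 0, 40]], newtons=60)

```text
t: 33.77
position: [0.5036, 0.3932, 0.0224]
orientation: [-179.8, -0.3, 0.9]
wrist_force: [0.1, 1.1, 6.5]
gripper_width: 0.0592
finger_force: 66.3
```

>>> play_rows(moves=[[0, 0, -8, 0, 40], [0, 0, -25, 0, 40], [0, 0, -40, 0, 40], [0, 0, -40, 0, 40], [0, 0, -40, 0, 40], [0, 0, -40, 0, 40], [0, 0, -35, 0, 40], [0, 0, -15, 0, 40], [0, 0, 0, 0, 40], [0, 0, 0, 0, 40]])

```text
t: 34.6
position: [0.5011, 0.3908, 0.2626]
orientation: [179.9, 0.0, 0.9]
wrist_force: [-0.7, -0.1, -5.8]
gripper_width: 0.0593
finger_force: 66.5
```

```bash
python3 - <<'E'
from m6 import *
for n in("top","side"): cv2.imwrite(f"pics/l_{n}.png",robot.snapshot(n)["color"])
a=cv2.imread("pics/l_top.png");b=cv2.imread("pics/l_side.png")
f=lambda im,x,y,w_,h_:cv2.resize(im[y:y+h_,x:x+w_],(400,600),interpolation=2)
cv2.imwrite("pics/lift.png",np.hstack([f(a,120,180,120,180),f(b,170,200,160,240)]))
o=robot.observe();print(o)
E
```

```text
{'t': 34.8, 'qpos': array([ 3.17103901e+01,  2.04774975e+01,  7.53116895e+01, -1.64808465e-02,
        8.45461739e+01,  1.20813153e+02]), 'joint_vel': array([-0.01843302,  0.01829908, -0.68032556,  0.05239804,  0.01046428,
       -0.03626051]), 'joint_torque': array([ 2.23996514e-02, -5.09542751e+01, -2.75639319e+01,  2.71185493e-02,
        9.48759774e-02, -5.17252047e-04]), 'position': array([0.50039536, 0.39063151, 0.25964761]), 'orientation': array([179.81413077,   0.27962273,   0.89839841]), 'wrist_force': array([-0.22308038, -0.59556466, -4.10468895]), 'moment': array([-0.01368778, -0.02810577, -0.00546986]), 'finger_force': 66.4119029045105, 'gripper_width': 0.05940692887716016}
```

View pics/lift.png

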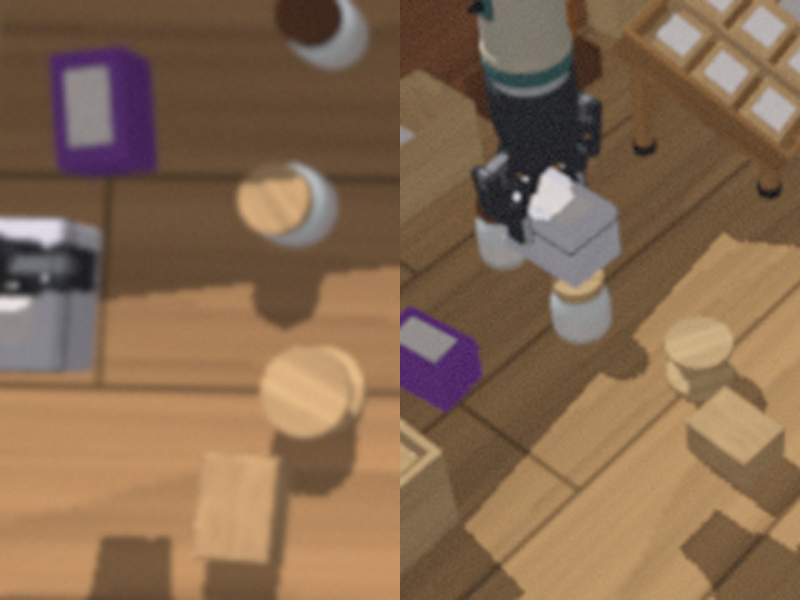

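The tin is held, about level, with the pads toward its far end (crop (545,190) in the side half). Carrying it over the bay.

>>> play_rows(moves=[[0, 0, 0, -5, 40], [0, 0, 0, -5.3, 40], [1, 15, 0, 0, 40], [1, 28, 0, 0, 40], [1, 38, 0, 0, 40], [1, 38, 0, 0, 40], [1, 38, 0, 0, 40], [1, 38, 0, 0, 40], [1, 38, 0, 0, 40], [1, 38, 0, 0, 40], [1, 38, 0, 0, 40], [1, 38, 0, 0, 40], [1, 38, 0, 0, 40], [1, 38, 0, 0, 40], [1, 38, 0, 0, 40], [1, 38, 0, 0, 40], [0, 38, 0, 0, 40], [0, 28, 0, 0, 40], [0, 24, 0, 0, 40], [0, 15, 0, 0, 40]])

```text
t: 36.47
position: [0.6319, -0.2021, 0.2607]
orientation: [180.0, 0.2, 11.0]
wrist_force: [-0.2, -0.8, -5.4]
gripper_width: 0.0596
finger_force: 66.3
```

>>> play_rows(moves=[[0, 0, 0, 0, 40], [0, 0, 0, 0, 40], [0, 0, 0, 0, 40], [0, 0, 0, 0, 40]])

```text
t: 36.8
position: [0.6323, -0.1967, 0.2625]
orientation: [-179.9, 0.0, 11.3]
wrist_force: [-0.1, 0.2, -5.2]
gripper_width: 0.0599
finger_force: 66.4
```

```bash
cat > tgt.py <<'E'
from m6 import *
n=np.load("stand2.npy")
def go(x,z,y=-100):
    t=w(n,[x,y,z-19])[0];o=robot.observe();R=Ro.from_euler("xyz",o["orientation"],degrees=True).as_matrix()
    print(t,(1000*R.T@(t-o["position"])).round(1),o["orientation"].round(1),o["wrist_force"].round(1))
E
python3 - <<'E'
from tgt import *
go(-38.8,155.3)
for v in("top","side"): cv2.imwrite(f"pics/b_{v}.png",robot.snapshot(v)["color"])
b=cv2.imread("pics/b_side.png");a=cv2.imread("pics/b_top.png")
f=lambda im,x,y:cv2.resize(im[y:y+150,x:x+100],(400,600),interpolation=2)
cv2.imwrite("pics/bay.png",np.hstack([f(a,370,140),f(b,300,100)]))
motion("p4_","b_","since knob",("side",))
E
```

```text
[ 0.63452531 -0.2213982   0.1363    ] [ -2.8  24.5 126.6] [-180.    -0.    11.3] [-0.9  0.3 -5.2]
since knob 90 shift mm [-0.31  0.61  0.53] rot deg(stand x,y,z) [-0.03 -0.   -0.01] sd [0.08 0.09 0.05]
FL [-0.27  0.63  0.45] BL [-0.27  0.59  0.46] BR [-0.34  0.59  0.61] lug [-0.35  0.62  0.63]
```

View pics/bay.png

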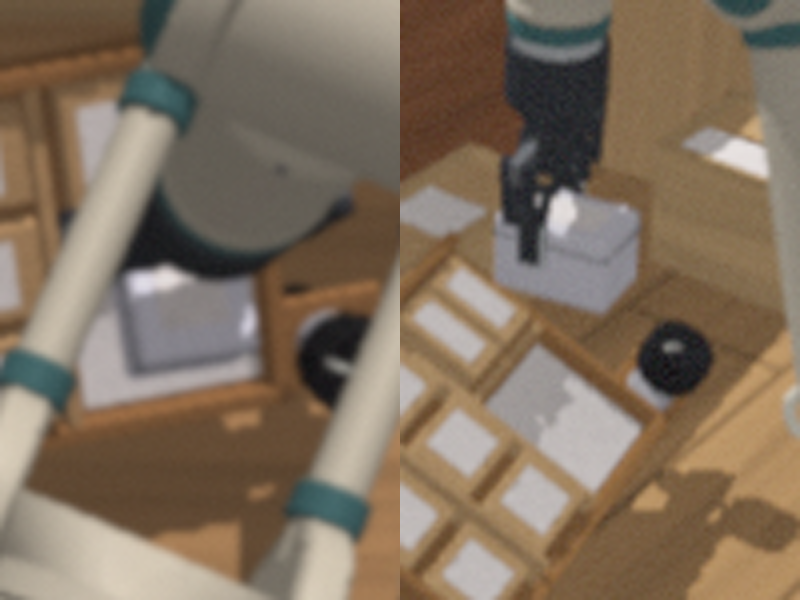

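>>> play_rows(moves=[[-2, 10, 0, 0, 40], [0, 14.5, 20, 0, 40], [0, 0, 30, 0, 40], [0, 0, 30, 0, 40], [0, 0, 20, 0, 40], [0, 0, 8, 0, 40], [0, 0, 4, 0, 40], [0, 0, 0, 0, 40], [0, 0, 0, 0, 40]], newtons=20)

```text
t: 37.75
position: [0.6365, -0.2234, 0.1523]
orientation: [179.9, -0.1, 11.2]
wrist_force: [0.2, 0.6, -4.9]
gripper_width: 0.0595
finger_force: 66.3
```

```bash
python3 - <<'E'
from tgt import *
go(-38.8,155.3)
print(robot.observe()["finger_force"],robot.observe()["moment"])
E
```

```text
[ 0.63452531 -0.2213982   0.1363    ] [-1.8 -2.3 16.5] [179.9  -0.2  11.2] [-0.   0.9 -3.9]
66.32875800132751 [ 0.04133088 -0.08732882 -0.0199122 ]
```

>>> play_rows(moves=[[-2, -2, 4, 0, 57], [0, 0, 4, 0, 57], [0, 0, 2, 0, 57], [0, 0, 0, 0, 57]], newtons=20)

```text
t: 38.18
position: [0.6325, -0.2208, 0.14]
orientation: [-180.0, 0.1, 11.2]
wrist_force: [-1.5, 0.3, -4.6]
gripper_width: 0.0596
finger_force: 66.4
```

>>> play_rows(moves=[[0, 0, 1.5, 0, 57], [0, 0, 1.5, 0, 57], [0, 0, 0, 0, 57]])

```text
t: 38.43
position: [0.633, -0.2211, 0.1373]
orientation: [-180.0, 0.0, 11.2]
wrist_force: [-0.8, -0.2, -4.7]
gripper_width: 0.0593
finger_force: 66.4
```

>>> play_rows(moves=[[0, 0, 1.5, 0, 57], [0, 0, 1.5, 0, 57], [0, 0, 0, 0, 57]])

```text
t: 38.68
position: [0.6331, -0.2212, 0.1345]
orientation: [180.0, -0.0, 11.2]
wrist_force: [-0.9, -0.2, -4.2]
gripper_width: 0.0593
finger_force: 66.6
```

>>> play_rows(moves=[[0, 0, 1.5, 0, 57], [0, 0, 1.5, 0, 57], [0, 0, 0, 0, 57]])

```text
t: 38.93
position: [0.6332, -0.2213, 0.1338]
orientation: [179.9, -0.1, 11.2]
wrist_force: [-2.7, 0.5, 4.4]
gripper_width: 0.0594
finger_force: 67.2
```

>>> play_rows(moves=[[0, 0, 1.5, 0, 57], [0, 0, 1, 0, 57], [0, 0, 0, 0, 57]])

```text
t: 39.18
position: [0.6331, -0.2214, 0.1334]
orientation: [179.9, -0.1, 11.2]
wrist_force: [-5.9, 0.6, 12.6]
gripper_width: 0.0594
finger_force: 68.0
```

>>> play_rows(moves=[[0, 0, -2.5, 0, 59.5], [0, 0, 0, 0, 59.5], [0, 0, 0, 0, 59.5]], newtons=20)

```text
t: 39.43
position: [0.6331, -0.2214, 0.1335]
orientation: [179.9, -0.1, 11.2]
wrist_force: [-5.0, 0.1, 8.0]
gripper_width: 0.0598
finger_force: 46.1
```

>>> play_rows(moves=[[0, 0, -1, 0, 60], [0, 0, 0, 0, 60], [0, 0, 0, 0, 60]])

```text
t: 39.68
position: [0.6329, -0.222, 0.1328]
orientation: [179.9, 0.0, 11.2]
wrist_force: [-3.8, -2.2, -0.4]
gripper_width: 0.06
finger_force: 6.2
```

>>> play_rows(moves=[[0, 0, 0, 0, 57], [0, 0, 0, 0, 57], [-1.5, 0, 2, 0, 57], [-1.5, 0, 2, 0, 57], [-1.5, 0, 2, 0, 57], [0, 0, 0, 0, 57]], newtons=20)

```text
t: 40.18
position: [0.6284, -0.2231, 0.1276]
orientation: [179.9, -0.0, 11.2]
wrist_force: [-5.4, -2.7, 7.2]
gripper_width: 0.0599
finger_force: 22.4
```

>>> play_rows(moves=[[-1.5, 0, 1.8, 0, 57], [-1.5, 0, 1.8, 0, 57], [-1.5, 0, 1.8, 0, 57], [-1.5, 0, 1.5, 0, 57], [0, 0, 0, 0, 57]])

```text
t: 40.6
position: [0.6229, -0.2241, 0.1203]
orientation: [179.9, -0.0, 11.2]
wrist_force: [-4.1, -3.2, 5.1]
gripper_width: 0.0599
finger_force: 23.2
```

```bash
python3 - <<'E'
from tgt import *
go(-54.7,135.4)
for v in("top","side"): cv2.imwrite(f"pics/q_{v}.png",robot.snapshot(v)["color"])
b=cv2.imread("pics/q_side.png");a=cv2.imread("pics/q_top.png")
f=lambda im,x,y:cv2.resize(im[y:y+120,x:x+80],(400,600),interpolation=2)
cv2.imwrite("pics/piv.png",np.hstack([f(a,370,150),f(b,310,130)]))
motion("p4_","q_","since knob",("side",))
E
```

```text
[ 0.61892764 -0.2244841   0.1164    ] [-4.  -0.4  3.9] [179.9  -0.   11.2] [-3.8 -3.9  5.1]
since knob 77 shift mm [-0.72  1.41  0.97] rot deg(stand x,y,z) [ 0.02  0.01 -0.01] sd [0.1  0.11 0.07]
FL [-0.7   1.43  1.04] BL [-0.7  1.4  1. ] BR [-0.75  1.4   0.89] lug [-0.75  1.42  0.91]
```

View pics/piv.png

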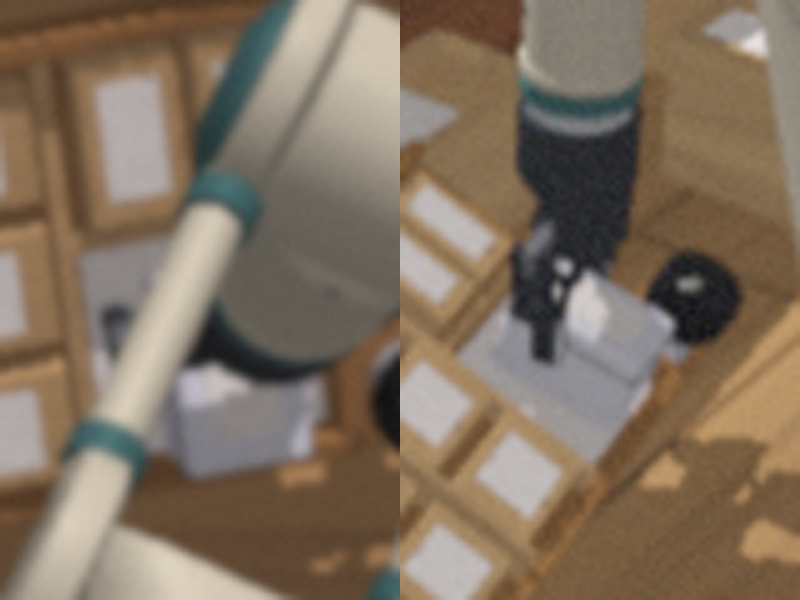

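The tin is pivoting down into the bay while the stand stays still. Lowering the rest of the way.

>>> play_rows(moves=[[-1.2, 0, 1.5, 0, 57], [-1.2, 0, 1.5, 0, 57], [0, 0, 0, 0, 57]])

```text
t: 41.05
position: [0.6208, -0.2245, 0.117]
orientation: [179.9, -0.1, 11.2]
wrist_force: [-2.8, -3.3, 3.4]
gripper_width: 0.06
finger_force: 23.4
```

>>> play_rows(moves=[[-1, 0, 1.5, 0, 57], [-0.8, 0, 1, 0, 57], [0, 0, 0, 0, 57]])

```text
t: 41.3
position: [0.6192, -0.2248, 0.1143]
orientation: [179.9, -0.1, 11.2]
wrist_force: [-2.3, -3.6, 3.0]
gripper_width: 0.0596
finger_force: 23.4
```

>>> play_rows(moves=[[-0.5, 0, 1, 0, 57], [0, 0, 0, 0, 57]])

```text
t: 41.47
position: [0.6187, -0.2249, 0.1133]
orientation: [179.9, -0.0, 11.2]
wrist_force: [-1.4, -5.4, 4.0]
gripper_width: 0.0597
finger_force: 23.6
```

>>> play_rows(moves=[[-0.5, 0, 1, 0, 57], [0, 0, 0, 0, 57]])

```text
t: 41.63
position: [0.6182, -0.225, 0.1124]
orientation: [179.9, -0.0, 11.2]
wrist_force: [-2.0, -4.5, 3.8]
gripper_width: 0.0598
finger_force: 23.6
```

>>> play_rows(moves=[[-0.5, 0, 1, 0, 57], [0, 0, 0, 0, 57]])

```text
t: 41.8
position: [0.6178, -0.225, 0.1117]
orientation: [179.9, -0.1, 11.2]
wrist_force: [-2.9, -4.5, 4.0]
gripper_width: 0.0597
finger_force: 23.7
```

>>> play_rows(moves=[[-0.3, 0, 0.7, 0, 57], [0, 0, 0, 0, 57], [0, 0, 0, 0, 60], [0, 0, 0, 0, 60.3], [0, 0, 0, 0, 60.6], [0, 0, 0, 0, 61], [0, 0, 0, 0, 61.5], [0, 0, 0, 0, 62], [0, 0, 0, 0, 63]])

```text
t: 42.55
position: [0.6165, -0.2231, 0.1098]
orientation: [-179.9, 0.1, 11.2]
wrist_force: [1.0, -0.6, -0.0]
gripper_width: 0.0627
finger_force: 0.3
```

>>> play_rows(moves=[[0, 0, 0, 0, 66], [0, 0, 0, 0, 69], [0, 0, 0, 0, 72], [0, 0, 0, 0, 72], [0, 0, 0, 0, 72]])

```text
t: 42.97
position: [0.6168, -0.2241, 0.1104]
orientation: [-180.0, 0.0, 11.2]
wrist_force: [0.3, -0.8, 0.1]
gripper_width: 0.0716
finger_force: 0.0
```

Released with no force on the tool. Backing off straight up, then checking.

>>> play_rows(moves=[[0, 0, -8, 0, 72], [0, 0, -15, 0, 72], [0, 0, -25, 0, 72], [0, 0, -35, 0, 72], [0, 0, -40, 0, 72], [-20, 0, -20, 0, 72], [-40, 0, 0, 0, 72], [-40, 0, 0, 0, 72], [-40, 0, 0, 0, 72], [-40, 0, 0, 0, 72], [-30, -25, 0, 0, 72], [0, -40, 0, 0, 72], [0, -40, 0, 0, 72], [0, 0, 0, 0, 72], [0, 0, 0, 0, 72]])

```text
t: 44.22
position: [0.3899, -0.1607, 0.2547]
orientation: [179.9, -0.1, 11.3]
wrist_force: [-0.4, -1.1, -0.7]
gripper_width: 0.0719
finger_force: 0.0
```

```bash
python3 - <<'E'
from tgt import *
for v in("top","side"): cv2.imwrite(f"pics/f_{v}.png",robot.snapshot(v)["color"])
print(robot.observe()["position"])
motion("p4_","f_","since knob"); motion("0","f_","since start")
# predicted pixel outline of a tin lying flat in bay vs image: fit (slope x, y, pitch) by edge gradient
b=cv2.imread("pics/f_side.png");a=cv2.imread("pics/f_top.png")
G={v:cv2.GaussianBlur(cv2.magnitude(cv2.Sobel(i,cv2.CV_32F,1,0),cv2.Sobel(i,cv2.CV_32F,0,1)),(0,0),1) for v,i in(("top",cv2.cvtColor(a,6).astype(np.float32)),("side",cv2.cvtColor(b,6).astype(np.float32)))}
th=n[2]
def pts(s,y,pit,yaw,top):
    R=Ro.from_euler("ZY",[th+yaw,-pit]).as_matrix()   # local x up slope
    o=w(n,tray(71.3+s,-100+y,0))[0]
    t=np.linspace(-1,1,25)[:,None]
    q=lambda z:np.vstack([np.c_[46*t,0*t+k*30,0*t+z] for k in(-1,1)]+[np.c_[0*t+k*46,30*t,0*t+z] for k in(-1,1)])
    return o+(q(60) if top else q(0))@R.T/1000
def sc(x):
    P=pts(x[0],x[1],np.radians(x[2]),np.radians(x[3]),True); s=0
    for v in G:
        u=proj(C[v],P).astype(np.float32); s+=cv2.remap(G[v],u[:,0].copy(),u[:,1].copy(),1).mean()
    return -s
from scipy.optimize import differential_evolution
r=differential_evolution(sc,[(-16,16),(-32,32),(-5,45),(-12,12)],seed=1,maxiter=80)
print("tin slope-offset, y, pitch, yaw",r.x.round(1),r.fun)
for pt in(0,14,24,28,32):
    q=differential_evolution(lambda x:sc([x[0],x[1],pt,x[2]]),[(-16,16),(-32,32),(-12,12)],seed=1,maxiter=40);print(pt,q.x.round(1),round(q.fun,1))
E
```

```text
[ 0.39117723 -0.16307509  0.25385654]
since knob 208 shift mm [-0.08 -0.21 -0.15] rot deg(stand x,y,z) [-0.03 -0.02 -0.04] sd [0.06 0.08 0.03]
FL [ 0.03 -0.15 -0.25] BL [ 0.03 -0.28 -0.2 ] BR [-0.19 -0.28 -0.06] lug [-0.23 -0.17 -0.07] 
since start 160 shift mm [-1.47 -0.26  0.07] rot deg(stand x,y,z) [-0.07  0.07  0.63] sd [0.07 0.1  0.04]
FL [-3.12 -1.21 -0.02] BL [-3.13  0.67 -0.23] BR [0.19 0.69 0.15] lug [ 0.75 -0.82  0.39] 
tin slope-offset, y, pitch, yaw [-5.2  0.3 26.2  0. ] -270.837158203125
0 [-16.   -5.4 -12. ] -189.9
14 [-16.   -1.   -2.2] -249.0
24 [-7.5  0.3 -0.6] -270.4
28 [-3.4  1.   1.3] -270.2
32 [0.  1.  2.3] -265.1
```

The tin lies flat in the bay: offset −5 mm along the slope, 0 mm sideways, pitch about 26–28°, yaw 0°. The stand is level and unmoved since the knob was let go. Handing in.

```bash
python3 -c "
from cell import robot
print(robot.close_job())"
```

```text
the job is handed in; nothing more can be done
None
```

The job is handed in with the tin flat in the empty bay and the stand measuring level; by the knob's mark the screw foot sits at about 5.3–5.4 rad. I first overshot the knob, lifting the back right foot about 3 mm, then turned it back before moving the tin, and the stand ended up shifted 1–3 mm and turned about 0.7° from its starting place.

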